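Clear the punch bed and hold the enabling handle

TASK

Make the punch ready: take the scraper block and with it wipe all four punched metal slugs off the bed plate into the low catch tray at the plate's end (no fingers on the slugs), then stand the scraper back on its base on the open bench and let go of it. Then press the spring-loaded enabling handle down with the gripper to its middle position, where its arm is level and flush with the top of the index plate, without ever pushing it through to the bottom. Finish while still holding it there; leave the other things on the bench where they are.

Things in the scene. Friction and masses are not known exactly. Their poses are not given: they have to be found in the camera images.
- bed: Steel punch bed plate, fixed, 150 mm along x, 190 mm along y (the wiping direction); flat top 40 mm above the bench. Guide rails 10 mm wide, 8 mm above the plate, run along y at both x edges; the channel between them is 130 mm wide (x -65 to +65), open at both y ends. Origin: centre of its underside, on the bench.
- tray: Low empty aluminium catch tray, fixed, at one y end of the bed plate (left or right, it varies; a taller parts bin is at the other end), same heading. 150 mm along x, 97 along y, rim 28 mm above the bench, walls 4 mm; the plate's edge overhangs it by 12 mm, 2 mm above its rim, so 85 mm lies open. Origin: centre of its underside, 131.5 mm from the bed plate's.
- parts_bin: Parts bin with white cartons, fixed, 150 x 71 mm, at most 58 mm tall, at the end of the bed plate that the tray does not take. Not to be used. Origin: centre of its underside.
- scraper: Scraper block standing on the bench, left or right of the bed plate: base 116 mm along x, 26 along y, 22 tall, flat blade below; on it an upright wooden grip rib, 60 mm along x, 22 mm thick along y, from 22 to 62 mm above the underside. Same under a half turn. 0.14 to 0.28 kg. Origin: centre of its underside.
- console: Grey console of the enabling handle, fixed, on the other side from the scraper: base 160 mm along x, 80 along y, 20 tall; two cheeks 95 mm tall carry the hinge at its +x end. A thin upright index plate (28 x 4 mm) stands beside the arm at y = +34, x from -26 to +2 mm; its top edge is 83 mm above the bench. Origin: centre of its underside.
- enable_handle (a joint): Enabling (dead-man) handle, rad: 0 = up at rest (arm rising 0.22 rad from hinge to pad), 0.22 = middle, arm level, 0.44 = bottom stop; grows as it is pressed. A spring returns it: about 4 N at the pad to start it, 7 N at the middle, 10 N at the bottom; no detent.
- handle_pad (a point): Centre of the top of the handle's black rubber palm pad (44 mm along the arm, 40 across), pressed from above; it is at the robot-side end of the steel arm, 100 mm from the hinge (console x = +45, z = 75 mm). Top 105 mm above the bench at rest, 83 at the middle (then at console x = -55 mm), 61 at the bottom. Moves with the handle.
- slug0: Loose bright metal punching slug, a flat disc 18 mm in diameter and 6 mm thick, 12 g, lying on the bed plate. Origin: centre of its underside.
- slug1: Loose bright metal punching slug, a flat disc 18 mm in diameter and 6 mm thick, 12 g, lying on the bed plate. Origin: centre of its underside.
- slug2: Loose bright metal punching slug, a flat disc 18 mm in diameter and 6 mm thick, 12 g, lying on the bed plate. Origin: centre of its underside.
- slug3: Loose bright metal punching slug, a flat disc 18 mm in diameter and 6 mm thick, 12 g, lying on the bed plate. Origin: centre of its underside.
- carton: Bystander, to be left alone: small white carton, 50 x 75 x 45 mm. Origin: centre of its underside.
- wrench: Bystander, to be left alone: steel open-end wrench, 150 mm long, lying flat.
- mechanism: Bystander, to be left alone: loose breaker mechanism, brass front plate 100 x 100 mm with a shaft stub towards the robot. Origin: centre of its underside.
- can: Bystander, to be left alone: can, 54 mm diameter, 120 mm tall. Origin: centre of its underside.
- mug: Bystander, to be left alone: white mug, 76 mm diameter, 85 mm tall. Origin: centre of its underside.
- collar: Bystander, to be left alone: steel collar, 56 mm outside diameter, 22 mm high. Origin: centre of its underside.
- contactor: Bystander, to be left alone: black block-shaped contactor, 60 x 50 x 65 mm. Origin: centre of its underside.
There are look-alikes about, which are no part of the job. What is shaped like the console but purple is not meant.

How it is judged (in metres and radians):
On the way, in this order (a step that is already met when the one before it is completed fails the run):
1. all four slugs lie in the catch tray (x of slug0 in the frame of tray between -0.075 and 0.075 m and y of slug0 in the frame of tray between -0.0485 and 0.0485 m and z of each of slug0, slug1, slug2, slug3 in the frame of tray below 0.036 m and x of slug1 in the frame of tray between -0.075 and 0.075 m and y of slug1 in the frame of tray between -0.0485 and 0.0485 m and x of slug2 in the frame of tray between -0.075 and 0.075 m and y of slug2 in the frame of tray between -0.0485 and 0.0485 m and x of slug3 in the frame of tray between -0.075 and 0.075 m and y of slug3 in the frame of tray between -0.0485 and 0.0485 m), for 0.2 s.
2. the scraper stands on its base on the bench, let go (height (world z) of scraper below 0.003 m and angle between scraper's own z axis and vertical below 0.1 rad and contact force between the fingers and scraper below 0.1 N and linear speed of scraper below 0.02 m/s), for 0.2 s.
3. the gripper holds the enabling handle at its middle position (value of joint enable_handle between 0.15 and 0.29 rad and contact force between the fingers and console above 2 N and contact force between scraper and console below 0.2 N), for 0.3 s.
At the end, for the whole second after the job is handed in: All four slugs in the catch tray, below the plate's top; scraper upright (0.1 rad) on the bench, at rest, not touched; the gripper presses the enabling handle with over 2 N and keeps it at 0.15 to 0.29 rad (about 7 mm either side of level at the pad), the scraper not bearing on it (all of step 1 and all of step 2 and all of step 3); the arm keeps its last pose, push and grip.
It fails at once if the fingers or the arm touch a slug (contact force between any of the fingers, the arm and slug0 above 0.3 N or contact force between any of the fingers, the arm and slug1 above 0.3 N or contact force between any of the fingers, the arm and slug2 above 0.3 N or contact force between any of the fingers, the arm and slug3 above 0.3 N).
It fails at once if the enabling handle is pushed to the bottom (past 0.40 rad) (value of joint enable_handle above 0.4 rad).
It fails at once if a bystander is moved by more than 30 mm (distance of any of carton, wrench, mechanism, can, mug, collar, contactor from where it was at the start of the episode above 0.03 m).
It also fails if it takes over 69 s, if anything falls off the work surface, if the arm or the gripper's body presses on something with over 40 N, if the wrist force passes 120 N, or if a joint passes its speed limit or range.

ROBOT

A 6-joint arm with a two-finger parallel gripper is mounted at the origin on the work surface. World frame = base frame: x ahead of the robot, y to its left, z up, the work surface at z = 0. Lengths are in m, angles in degrees, forces in N, time in s.
With the tool pointing down it reaches from about 0.4 to 0.825 m from the base axis. Payload 7 kg.
Tool frame: the origin (TCP) lies on the centre line of the jaws, within the pads' length; the fingertips stand 8 mm ahead of it and the grasp point (between the pads) lies 11 mm behind it; z points along the fingers, y is the line along which they close (so a half turn about z gives the same grasp; the last joint's range is limited). The gripper opens to 88 mm and grips with 3 to 60 N. Pads are 19 mm wide; open, the fingers measure 130 mm over their backs; the gripper's body (78 mm by 193 mm) begins 47 mm behind the grasp point.
Start: joints at [-50.185, 20.546, 0.682, 0, -70.136, -16.507], TCP at [0.267, -0.62, 0.235] pointing down, gripper open.
Joint ranges: [-176.03, 176.03], [-82.01, 121.73], [-58.28, 71.71], [-173.87, 95.51], [-174.79, -0.11], [-173.66, 173.66]. Speed limits (degrees/s): [136.94, 136.94, 172.46, 180, 180, 180].

INTERFACE

Orientations are given as [roll, pitch, yaw] about the fixed x, y, z axes, in that order (R = Rz(yaw) Ry(pitch) Rx(roll)).
In Python, from plant import r gives the robot as it stands.
- The arm moves only by the tool carry_out, never from a script. Its argument "targets" is a list of rows, each a list of 6 numbers: the shift along the tool's x, y, z scaled (see below), then the turn, a rotation vector about the tool's x, y, z scaled (see below). A call has 1 to 5 rows; each row shifts and turns the commanded pose from where the row before left it, along the tool's axes as they then stand; what a row does not reach is not made up. The controller multiplies each number of a shift by 0.5 m and each number of a turn by 60 degrees. A row lasts 1/8 s, in which the tool goes at most 62.5 mm and 10.7 degrees, less where a joint would pass 70% of its speed; a pose out of reach is approached as far as the arm can. A call with a number of a shift or a turn outside -1 to 1 is refused whole. A call with a gripper value outside its range is refused whole. "hand" is the opening, from 0 (shut) to 1 (fully open), set as the call begins (left out, the last holds). The fingers move at their own pace and stop on an object; "squeeze" is the grip in N (left out, the last holds). Time passes only in rows, so rows that do not move let the fingers close. It gives the time, the measured TCP pose, the force, the opening and the grip force at its end, in the units of the state.
- r.get_state(): the state, without advancing time (a new reading comes with each control period).
- r.capture(name): name is "scene" or "top" or "wrist"; returns the picture (420x560x3 uint8, red, green, blue); there is no depth.
- r.camera_info(name): a dict with "K" (3x3 intrinsics, pixels), "eye" and "attitude" of the camera in the world. Camera axes: x right, y down, z forward; pixel columns grow to the right and rows downward; lengths in m; the calibration is good to about 2 mm. A picture is of the moment at which its call begins: read the wrist's pose just before it. camera_info takes no time and is no camera call; for the wrist camera it gives the pose at the moment of the call.
- r.close_job(): hands the job in; it is judged then, once.
The state is a dict: "time_s": time; "joints": joint angles; "qd": joint speeds; "joint_torque": joint torques, N m; "tcp_pos": TCP position; "eef_rot": TCP orientation; "contact_force": force on the tool from outside, world axes, zero at the start; "moment": the same for the moment, N m; "gripper_width": finger opening in m; "gripper_force": force on a finger pad.
Only numpy, scipy, OpenCV 4.12 (cv2) and the standard library are available. Lean on these libraries where they do the work, as an engineer would, in place of code of your own. Each camera call takes 0.05 s, during which the arm holds its last target. There are 200 camera calls.

## Working session

There is one attempt and no reset: what is moved stays moved. The work goes in short steps, Python scripts to look and compute and a tool call to move; the robot and the scene stay as the last step left them, time stands still between calls to the robot, and variables do not carry over. Pictures are saved under pics/ and viewed, at most 10 in all, crops included, and the job is handed in when it is done.

Besides the shell and the picture viewer there is one more tool, called after "Request:" as a command line: name --pt "numbers of a row" for each row, then --argument value for the rest. carry_out: Moves the arm, as the interface text tells. Its arguments: {"type":"object","properties":{"targets":{"type":"array","items":{"type":"array","items":{"type":"number","minimum":-1,"maximum":1}}},"hand":{"type":"number"},"squeeze":{"type":"number"}},"required":["targets"]}

```bash
ls; mkdir -p pics; python3 - <<'E'
from plant import r
import cv2
print(r.get_state())
for n in("scene","top"):
    cv2.imwrite(f"pics/{n}0.png",r.capture(n)[:,:,::-1]); print(n,r.camera_info(n))
E
```

```text
pics
{'time_s': 0.0, 'joints': array([-5.01874560e+01,  2.05931690e+01,  6.31061177e-01, -1.81982912e-02,
       -7.01348657e+01, -1.65059029e+01]), 'qd': array([-0.03841613, -0.02448495, -0.12477752, -0.06783401, -0.01434494,
        0.02482463]), 'joint_torque': array([ 1.42088484e-03, -5.82714593e+01,  2.93060911e+01,  6.99731067e+00,
        6.72025941e-03, -2.31981066e-04]), 'tcp_pos': array([ 0.26682271, -0.61949281,  0.23358854]), 'eef_rot': array([ 1.79902162e+02, -1.11517734e-02, -1.56699548e+02]), 'contact_force': array([ 0.41699072, -0.0529508 , -0.24782305]), 'moment': array([-0.0277382 , -0.05668302,  0.01859555]), 'gripper_force': 0.0, 'gripper_width': 0.08739831650431612}
scene {'K': array([[404.65462082,   0.        , 280.72301123],
       [  0.        , 404.65462082, 202.64152798],
       [  0.        ,   0.        ,   1.        ]]), 'eye': array([ 1.1707092 , -0.68111973,  1.01295478]), 'attitude': array([-135.16760806,    0.93564929,   42.68982471])}
top {'K': array([[435.90214318,   0.        , 281.55247905],
       [  0.        , 435.90214318, 212.90430803],
       [  0.        ,   0.        ,   1.        ]]), 'eye': array([ 0.37147893, -0.05384717,  1.15438947]), 'attitude': array([-1.70856174e+02,  7.27530588e-03, -9.06306063e+01])}
```

View pics/scene0.png

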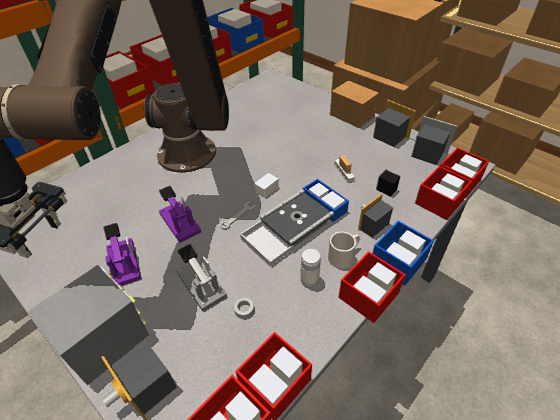

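View pics/top0.png

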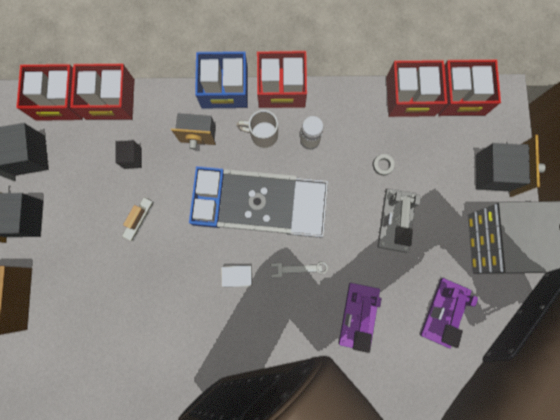

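The overview shows the bed at top-view pixel (257,203), the tray to its right (310,208), the scraper at (138,219), and the grey console at (398,220) with its pad at (403,236). Next I'll zoom in for corners.

```bash
cat > h.py <<'E'
import numpy as np, cv2
from scipy.spatial.transform import Rotation as R
from plant import r
def px2w(n,px,z,info=None):
    i=info or r.camera_info(n); M=R.from_euler('xyz',i['attitude'],degrees=True).as_matrix()
    px=np.atleast_2d(px).astype(float); d=(np.c_[px,np.ones(len(px))]@np.linalg.inv(i['K']).T)@M.T
    return i['eye']+d*((z-i['eye'][2])/d[:,2])[:,None]
def w2px(n,P,info=None):
    i=info or r.camera_info(n); M=R.from_euler('xyz',i['attitude'],degrees=True).as_matrix()
    c=(np.atleast_2d(P)-i['eye'])@M; u=c@i['K'].T; return u[:,:2]/u[:,2:]
E
python3 - <<'E'
from h import *
im=cv2.imread('pics/top0.png')
z=lambda x0,y0,w,h:cv2.resize(im[y0:y0+h,x0:x0+w],None,fx=4,fy=4,interpolation=cv2.INTER_CUBIC)
o=np.zeros((600,800,3),np.uint8)
o[:300,:600]=z(185,165,150,75); o[300:,:240]=z(110,180,60,75)
o[300:,300:600]=z(365,180,75,75)
cv2.imwrite('pics/z1.png',o)
print(px2w("top",[[138,219]],.062),px2w("top",[[257,203]],.04),px2w("top",[[403,236]],.105))
E
```

```text
[[0.53567195 0.30808242 0.062     ]] [[0.57761433 0.00783982 0.04      ]] [[ 0.48058773 -0.34855356  0.105     ]]
```

View pics/z1.png

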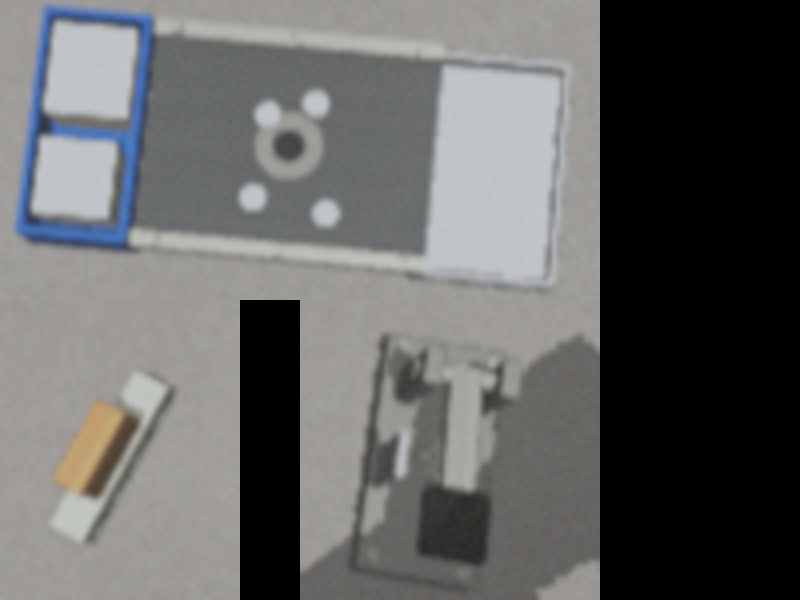

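The zoom shows the slugs at zoom pixels (268,114), (316,103), (252,197) and (326,213). It also gives the corners of the scraper base, tray, rails, and pad (424,487)-(490,490)-(485,562)-(420,556).

```bash
python3 - <<'E'
from h import *
np.set_printoptions(precision=4,suppress=True)
a=np.array([185,165]);
P=lambda l,z,o,oz=(0,0):px2w("top",np.array(o)+(np.array(l)-oz)/4.-.375,z)[:,:2]
ang=lambda a,b:np.degrees(np.arctan2(*(b-a)[::-1]))
s=P([(268,114),(316,103),(252,197),(326,213)],.046,a);print("slugs",s)
c=P([(138,370),(175,388),(88,544),(50,522)],.022,(110,180),(0,300));print("scraper base",c,c.mean(0),ang(c[2],c[1]),ang(c[3],c[0]))
im=cv2.imread('pics/top0.png');hsv=cv2.cvtColor(im,cv2.COLOR_BGR2HSV)
m=cv2.inRange(hsv,(8,110,60),(25,255,255));m[:, :110]=0;m[:190]=0;m[250:]=0;m[:,165:]=0
k=max(cv2.findContours(m,0,2)[0],key=cv2.contourArea);q=cv2.boxPoints(cv2.minAreaRect(k));print("orange px",q,P(q*4+1.5,.062,(0,0)))
c=P([(152,15),(445,43),(425,270),(130,240)],.048,a);print("bed rails",c,[ang(c[1],c[0]),ang(c[2],c[3])])
t=P([(570,65),(552,286)],.028,a);print("tray far edge",t,ang(t[1],t[0]))
d=P([(424,487),(490,490),(485,562),(420,556)],.105,(365,180),(300,300));print("pad",d,d.mean(0))
e=P([(387,335),(352,572),(467,588)],.02,(365,180),(300,300));print("console",e,ang(e[1],e[0]))
E
```

```text
slugs [[ 0.6027  0.0214]
 [ 0.6096 -0.0098]
 [ 0.5483  0.0317]
 [ 0.5374 -0.0159]]
scraper base [[0.6    0.3075]
 [0.5877 0.2826]
 [0.4849 0.3356]
 [0.4996 0.361 ]] [0.5431 0.3217] -27.269345011602493 -28.023213771886315
orange px [[131. 226.]
 [131. 226.]
 [131. 226.]
 [131. 226.]] [[0.518 0.325]
 [0.518 0.325]
 [0.518 0.325]
 [0.518 0.325]]
bed rails [[ 0.6691  0.0971]
 [ 0.6482 -0.0941]
 [ 0.4996 -0.0789]
 [ 0.521   0.1096]] [np.float64(83.7588932897544), np.float64(83.52673836369567)]
tray far edge [[ 0.6374 -0.1773]
 [ 0.4906 -0.1616]] -6.118449025751958
pad [[ 0.5042 -0.332 ]
 [ 0.502  -0.3719]
 [ 0.4583 -0.3663]
 [ 0.4624 -0.3273]] [ 0.4817 -0.3494]
console [[ 0.6171 -0.3352]
 [ 0.4598 -0.3047]
 [ 0.4486 -0.3789]] -10.983887261858513
```

```bash
cat >> h.py <<'E'
def plan(p,head,n=20,step=.055,rot=9.):
    """print rows (tool-axis units) toward TCP p, tool-x heading head (deg, tool down)"""
    s=r.get_state(); q=np.array(s['tcp_pos']); A=R.from_euler('xyz',s['eef_rot'],degrees=True)
    B=R.from_euler('xyz',[180,0,head],degrees=True); p=np.array(p,float)
    print('t',round(s['time_s'],2),'tcp',q.round(4),s['eef_rot'].round(1),'j',s['joints'].round(0))
    for _ in range(n):
        d=p-q; L=np.linalg.norm(d); d*=min(1,step/max(L,1e-9)); v=(A.inv()*B).as_rotvec(degrees=True)
        a=np.linalg.norm(v); v*=min(1,rot/max(a,1e-9))
        if L<.0004 and a<.2: break
        u=np.r_[A.inv().apply(d)/.5,v/60].round(3); q=q+A.apply(u[:3]*.5); A=A*R.from_rotvec(u[3:]*60,degrees=True)
        print((u+0).tolist())
    print('end',q.round(4),A.as_euler('xyz',degrees=True).round(1))
E
python3 - <<'E'
from h import *
plan([.5,-.15,.25],-96,12)
E
```

```text
t 0.1 tcp [ 0.2669 -0.6196  0.2337] [ 179.9   -0.  -156.7] j [-50.  21.   1.  -0. -70. -17.]
[-0.084, 0.071, -0.003, 0.0, 0.0, -0.15]
[-0.094, 0.057, -0.003, 0.0, 0.0, -0.15]
[-0.102, 0.042, -0.003, 0.0, 0.0, -0.15]
[-0.107, 0.025, -0.003, 0.0, 0.0, -0.15]
[-0.11, 0.008, -0.004, 0.0, 0.0, -0.15]
[-0.11, -0.009, -0.003, 0.001, 0.001, -0.15]
[-0.107, -0.026, -0.004, 0.0, 0.0, -0.112]
[-0.103, -0.038, -0.004, 0.0, 0.0, 0.0]
[-0.103, -0.038, -0.003, 0.0, 0.0, 0.0]
[-0.054, -0.02, -0.002, 0.0, 0.0, 0.0]
end [ 0.4998 -0.1502  0.25  ] [-180.   -0.  -96.]
```

Request:
carry_out --pt "-0.084 0.071 -0.003 0 0 -0.15" --pt "-0.094 0.057 -0.003 0 0 -0.15" --pt "-0.102 0.042 -0.003 0 0 -0.15" --pt "-0.107 0.025 -0.003 0 0 -0.15" --pt "-0.11 0.008 -0.004 0 0 -0.15" --hand 1

```text
time_s: 0.72
tcp_pos: [0.39, -0.3718, 0.2423]
eef_rot: [180.0, 0.0, -111.4]
contact_force: [0.7, -0.2, -0.6]
gripper_width: 0.0873
gripper_force: 0.0
```

Request:
carry_out --pt "-0.11 -0.009 -0.003 0 0 -0.15" --pt "-0.107 -0.026 -0.004 0 0 -0.112" --pt "-0.103 -0.038 -0.004 0 0 0" --pt "-0.103 -0.038 -0.003 0 0 0" --pt "-0.054 -0.02 -0.002 0 0 0"

```text
time_s: 1.35
tcp_pos: [0.5006, -0.1481, 0.2505]
eef_rot: [180.0, 0.0, -95.9]
contact_force: [0.7, -1.1, 0.6]
gripper_width: 0.0878
gripper_force: 0.0
```

```bash
python3 - <<'E'
from h import *
plan([.48,.26,.22],-27.6,12)
c=r.camera_info("wrist");print(c)
E
```

```text
t 1.35 tcp [ 0.5006 -0.1481  0.2505] [180.    0.  -95.9] j [  5.   5. -17.  -0. -68. -11.]
[-0.108, 0.017, 0.008, 0.0, 0.0, -0.15]
[-0.11, -0.001, 0.008, 0.0, 0.0, -0.15]
[-0.108, -0.018, 0.008, 0.0, 0.0, -0.15]
[-0.104, -0.034, 0.008, 0.0, 0.0, -0.15]
[-0.098, -0.05, 0.008, 0.0, 0.0, -0.15]
[-0.088, -0.065, 0.009, 0.0, 0.0, -0.15]
[-0.077, -0.078, 0.008, 0.0, 0.0, -0.15]
[-0.03, -0.04, 0.004, 0.0, 0.0, -0.088]
end [0.4798 0.26   0.2201] [-180.     0.   -27.6]
{'K': array([[329.6518497 ,   0.        , 284.41929193],
       [  0.        , 329.6518497 , 209.04302286],
       [  0.        ,   0.        ,   1.        ]]), 'eye': array([ 0.49269704, -0.23125552,  0.4001057 ]), 'attitude': array([ 1.62291972e+02, -2.97014118e-02,  1.74150819e+02])}
```

Request:
carry_out --pt "-0.108 0.017 0.008 0 0 -0.15" --pt "-0.11 -0.001 0.008 0 0 -0.15" --pt "-0.108 -0.018 0.008 0 0 -0.15" --pt "-0.104 -0.034 0.008 0 0 -0.15" --pt "-0.098 -0.05 0.008 0 0 -0.15"

```text
time_s: 1.98
tcp_pos: [0.486, 0.1251, 0.2304]
eef_rot: [-180.0, 0.0, -50.7]
contact_force: [1.5, -0.3, -0.2]
gripper_width: 0.0879
gripper_force: 0.0
```

```bash
python3 - <<'E'
from h import *
plan([.543,.322,.2],-27.6,12)
E
```

```text
t 1.98 tcp [0.486  0.1251 0.2304] [-180.     0.   -50.7] j [ 37.   4. -21.  -0. -65.   2.]
[-0.062, -0.09, 0.016, 0.0, 0.0, -0.15]
[-0.047, -0.098, 0.016, 0.0, 0.0, -0.15]
[-0.031, -0.104, 0.016, 0.0, 0.0, -0.085]
[-0.016, -0.082, 0.013, 0.0, 0.0, 0.0]
end [0.5431 0.322  0.1999] [-180.     0.   -27.6]
```

Request:
carry_out --pt "-0.062 -0.09 0.016 0 0 -0.15" --pt "-0.047 -0.098 0.016 0 0 -0.15" --pt "-0.031 -0.104 0.016 0 0 -0.085" --pt "-0.016 -0.082 0.013 0 0 0" --pt "0 0 0 0 0 0"

```text
time_s: 2.6
tcp_pos: [0.5445, 0.3221, 0.1979]
eef_rot: [179.8, 0.1, -27.8]
contact_force: [-1.6, -0.3, -0.2]
gripper_width: 0.0875
gripper_force: 0.0
```

```bash
python3 - <<'E'
from h import *
np.set_printoptions(precision=4,suppress=True)
c=r.camera_info("wrist");im=r.capture("wrist")[:,:,::-1].copy();cv2.imwrite('pics/w1.png',im)
hsv=cv2.cvtColor(im,cv2.COLOR_BGR2HSV)
m=cv2.inRange(hsv,(8,100,60),(25,255,255))
for k in cv2.findContours(m,0,2)[0]:
    if cv2.contourArea(k)>300: q=cv2.boxPoints(cv2.minAreaRect(k));print(cv2.contourArea(k),q,px2w("wrist",q,.062,c)[:,:2])
print(r.get_state()['tcp_pos'],w2px("wrist",[[.543,.322,.022]],c))
E
```

```text
3895.5 [[255. 352.]
 [559. 352.]
 [559. 370.]
 [255. 370.]] [[0.4115 0.4262]
 [0.2611 0.1418]
 [0.2373 0.1475]
 [0.3909 0.4378]]
698.5 [[441.8527 286.1982]
 [467.7917 282.3836]
 [476.0263 338.3785]
 [450.0872 342.1931]] [[0.3945 0.225 ]
 [0.3866 0.2011]
 [0.319  0.2143]
 [0.3271 0.2398]]
663.5 [[ 93.7304 338.7918]
 [100.331  282.686 ]
 [125.9761 285.7031]
 [119.3754 341.8089]] [[0.5044 0.5661]
 [0.5543 0.5194]
 [0.5399 0.4993]
 [0.4889 0.5448]]
781.0 [[271. 164.]
 [294. 164.]
 [294. 229.]
 [271. 229.]] [[0.5792 0.3161]
 [0.5699 0.2984]
 [0.5159 0.3262]
 [0.5259 0.345 ]]
[0.5443 0.3207 0.1985] [[284.3037 191.0469]]
```

View pics/w1.png

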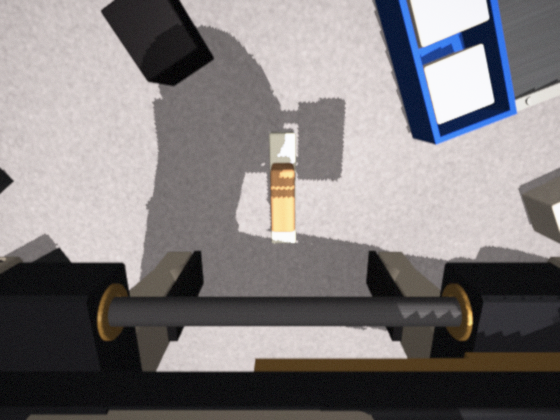

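Wrist view: the scraper stands vertical in the image. Its orange rib spans columns 271-294 and rows 164-229, and the base runs from row 124 to 242 at column 284, so it is aligned with the tool.

```bash
python3 - <<'E'
from h import *
np.set_printoptions(precision=4,suppress=True)
c=r.camera_info("wrist")
for uv,z in (((284,242),.022),((282.5,232),.062),((284,124),0),((284,124),.022),((282.5,196),.062),((282.5,164),.022)):print(uv,z,px2w("wrist",[uv],z,c)[0,:2])
d=np.array([np.cos(np.radians(-27.7)),np.sin(np.radians(-27.7))])
print(px2w("wrist",[(284,242)],.022,c)[0,:2]+.058*d,px2w("wrist",[(282.5,231)],.062,c)[0,:2]+.03*d)
E
```

```text
(284, 242) 0.022 [0.4928 0.3473]
(282.5, 232) 0.062 [0.5178 0.3358]
(284, 124) 0 [0.6003 0.2906]
(284, 124) 0.022 [0.6014 0.29  ]
(282.5, 196) 0.062 [0.5485 0.3195]
(282.5, 164) 0.022 [0.568  0.3093]
[0.5442 0.3203] [0.5452 0.3214]
```

Request:
carry_out --pt "0 0 0.1 0 0 0" --pt "0 0 0.1 0 0 0" --pt "0 0 0.08 0 0 0" --pt "0 0 0.045 0 0 0" --pt "0 0 0 0 0 0"

```text
time_s: 3.28
tcp_pos: [0.5436, 0.318, 0.0361]
eef_rot: [179.8, 0.1, -27.9]
contact_force: [-0.7, 0.1, 0.4]
gripper_width: 0.0872
gripper_force: 0.0
```

Request:
carry_out --pt "0 0 0 0 0 0" --pt "0 0 0 0 0 0" --pt "0 0 0 0 0 0" --pt "0 0 0 0 0 0" --pt "0 0 0 0 0 0" --hand 0 --squeeze 40

```text
time_s: 3.9
tcp_pos: [0.5447, 0.32, 0.0378]
eef_rot: [-180.0, -0.0, -27.9]
contact_force: [-0.1, 0.3, -0.6]
gripper_width: 0.0431
gripper_force: 0.0
```

Request:
carry_out --pt "0 0 0 0 0 0" --pt "0 0 0 0 0 0"

```text
time_s: 4.15
tcp_pos: [0.545, 0.3204, 0.0377]
eef_rot: [-179.9, -0.0, -27.9]
contact_force: [0.8, 1.1, 1.2]
gripper_width: 0.0231
gripper_force: 0.6
```

Request:
carry_out --pt "0 0 0 0 0 0" --pt "0 0 -0.05 0 0 0" --pt "0 0 -0.1 0 0 0" --pt "0 0 -0.1 0 0 0"

```text
time_s: 4.65
tcp_pos: [0.544, 0.3193, 0.163]
eef_rot: [179.9, 0.0, -27.9]
contact_force: [0.4, 1.2, -1.3]
gripper_width: 0.0217
gripper_force: 40.0
```

```bash
python3 - <<'E'
from h import *
print(r.get_state()['gripper_width'])
plan([.591,.066,.15],-6.3,12,step=.045)
E
```

```text
0.02170684059737633
t 4.65 tcp [0.544  0.3193 0.163 ] [179.9   0.  -27.9] j [ 48.  20. -11.  -0. -60.  14.]
[0.056, 0.07, 0.005, 0.001, 0.0, -0.15]
[0.044, 0.078, 0.005, 0.001, 0.001, -0.15]
[0.031, 0.084, 0.004, 0.0, 0.0, -0.06]
[0.026, 0.086, 0.004, 0.0, 0.0, 0.0]
[0.026, 0.086, 0.005, 0.0, 0.0, 0.0]
[0.019, 0.064, 0.003, 0.0, 0.0, 0.0]
end [0.591  0.0661 0.1501] [-180.     0.    -6.3]
```

Request:
carry_out --pt "0.056 0.07 0.005 0.001 0 -0.15" --pt "0.044 0.078 0.005 0.001 0 -0.15" --pt "0.031 0.084 0.004 0 0 -0.06" --pt "0.026 0.086 0.004 0 0 0" --pt "0.026 0.086 0.005 0 0 0"

```text
time_s: 5.28
tcp_pos: [0.5854, 0.098, 0.1503]
eef_rot: [-179.9, 0.0, -6.3]
contact_force: [0.4, 0.6, -1.3]
gripper_width: 0.0216
gripper_force: 40.0
```

Request:
carry_out --pt "0.019 0.064 0.003 0 0 0" --pt "0 0 0 0 0 0" --pt "0 0 0 0 0 0"

```text
time_s: 5.65
tcp_pos: [0.5914, 0.0666, 0.1489]
eef_rot: [-179.9, 0.0, -6.3]
contact_force: [0.2, -0.3, -1.9]
gripper_width: 0.0214
gripper_force: 40.0
```

```bash
python3 - <<'E'
from h import *
plan([.591,.066,.15],-6.3,12,step=.045)
c=r.camera_info("wrist");im=r.capture("wrist")[:,:,::-1].copy()
y=np.array([.110,.994]);x=np.array([.994,-.110]);b=np.array([.5845,.0084])
P=[np.r_[b+x*i*.075+y*j*.095,.048] for i in(-1,1) for j in(-1,1)]+[np.r_[s,.046] for s in ((.6027,.0214),(.6096,-.0098),(.5483,.0317),(.5374,-.0159))]
for u in w2px("wrist",P,c): cv2.circle(im,(int(u[0]),int(u[1])),3,(0,0,255),1)
cv2.imwrite('pics/w2.png',im)
E
```

```text
t 5.65 tcp [0.5914 0.0666 0.1489] [-179.9    0.    -6.3] j [ 25.  17. -16.  -0. -57.  59.]
[-0.001, 0.001, -0.002, -0.002, 0.0, 0.0]
end [0.5909 0.0662 0.1499] [180.    0.   -6.3]
```

View pics/w2.png

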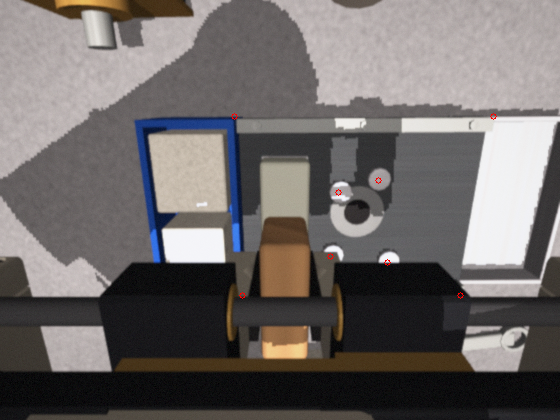

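The wrist overlay matches: the rail corners (235,117) and (493,117) and the slugs coincide with the model. The scraper is aligned, so I'll lower it behind the slugs.

Request:
carry_out --pt "-0.001 0.001 0.05 0 0 0" --pt "0 0 0.05 0 0 0" --pt "0 0 0.03 0 0 0" --pt "0 0 0.01 0 0 0" --pt "0 0 0 0 0 0"

```text
time_s: 6.32
tcp_pos: [0.5915, 0.0667, 0.0794]
eef_rot: [-179.9, -0.0, -6.2]
contact_force: [-0.4, 0.3, -2.5]
gripper_width: 0.022
gripper_force: 40.0
```

```bash
python3 - <<'E'
from h import *
s=r.get_state();print(s['contact_force'])
plan([.5845-.098*.110,.0084-.098*.994,.0785],-6.3,20,step=.012)
E
```

```text
[-0.44998321  0.34544508 -2.5220901 ]
t 6.33 tcp [0.5915 0.0667 0.0794] [-179.9   -0.    -6.2] j [ 25.  21. -21.  -0. -48.  59.]
[0.0, 0.024, 0.0, -0.002, -0.001, 0.001]
[0.0, 0.024, 0.0, 0.0, 0.0, 0.0]
[0.0, 0.024, 0.0, 0.0, 0.0, 0.0]
[0.0, 0.024, 0.0, 0.0, 0.0, 0.0]
[0.0, 0.024, 0.0, 0.0, 0.0, 0.0]
[0.0, 0.024, 0.0, 0.0, 0.0, 0.0]
[0.0, 0.024, 0.0, 0.0, 0.0, 0.0]
[0.0, 0.024, 0.0, 0.0, 0.0, 0.0]
[0.0, 0.024, 0.0, 0.0, 0.0, 0.0]
[0.0, 0.024, 0.0, 0.0, 0.0, 0.0]
[0.0, 0.024, 0.001, 0.0, 0.0, 0.0]
[-0.001, 0.024, 0.0, 0.0, 0.0, 0.0]
[0.0, 0.024, 0.001, 0.0, 0.0, 0.0]
[0.0, 0.002, 0.0, 0.0, 0.0, 0.0]
end [ 0.5738 -0.0893  0.0784] [180.    0.   -6.3]
```

Request:
carry_out --pt "0 0.024 0.001 -0.002 0 0" --pt "0 0.024 0 0 0 0" --pt "0 0.024 0 0 0 0" --pt "0 0.024 0 0 0 0" --pt "0 0.024 0 0 0 0"

```text
time_s: 6.95
tcp_pos: [0.5846, 0.0058, 0.0788]
eef_rot: [-180.0, -0.0, -6.3]
contact_force: [0.5, -0.1, -1.9]
gripper_width: 0.0217
gripper_force: 40.0
```

Request:
carry_out --pt "0 0.024 0 0 0 0" --pt "0 0.024 0 0 0 0" --pt "0 0.024 0 0 0 0" --pt "0 0.024 0 0 0 0" --pt "0 0.024 0 0 0 0"

```text
time_s: 7.58
tcp_pos: [0.578, -0.0537, 0.0787]
eef_rot: [180.0, -0.0, -6.3]
contact_force: [0.2, 0.3, -2.1]
gripper_width: 0.0218
gripper_force: 40.0
```

Request:
carry_out --pt "0 0.02 0 0 0 0" --pt "0 0.02 0 0 0 0" --pt "0 0.02 0 0 0 0" --pt "0 0.016 0 0 0 0" --pt "0 0 0 0 0 0"

```text
time_s: 8.2
tcp_pos: [0.5739, -0.0912, 0.0787]
eef_rot: [180.0, -0.0, -6.3]
contact_force: [-0.4, -0.1, -1.5]
gripper_width: 0.022
gripper_force: 40.0
```

```bash
python3 - <<'E'
from h import *
print(r.get_state()['contact_force'])
plan([.574,-.09,.16],-6.3,20,step=.05)
cv2.imwrite('pics/s3.png',np.hstack([cv2.resize(r.capture("scene")[160:290,200:400,::-1],None,fx=2,fy=2),cv2.resize(r.capture("wrist")[60:320,100:560,::-1],(400,260))]))
E
```

```text
[-0.44234499 -0.14092008 -1.5140905 ]
t 8.2 tcp [ 0.5739 -0.0912  0.0787] [180.   -0.   -6.3] j [ 10.  20. -23.   0. -47.  73.]
[0.0, -0.001, -0.1, 0.0, 0.0, 0.0]
[0.0, -0.001, -0.063, 0.0, 0.0, 0.0]
end [ 0.5739 -0.0902  0.1602] [180.   -0.   -6.3]
```

View pics/s3.png

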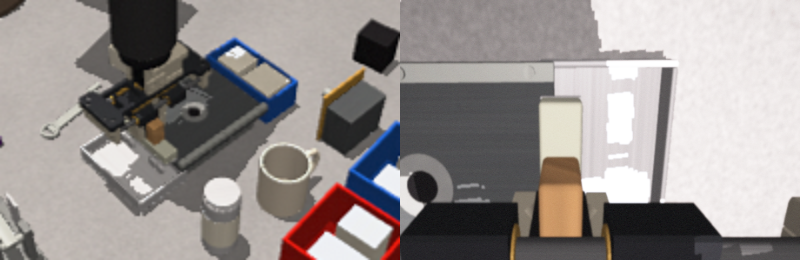

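The plate part in view is clear, and the slugs are hard to make out in the bright tray. I'll lift, move back and check again.

Request:
carry_out --pt "0 0 -0.1 0 0 0" --pt "0 0 -0.07 0 0 0" --pt "0.009 -0.09 0 0 0 0" --pt "0.009 -0.09 0 0 0 0" --pt "0.009 -0.09 0 0 0 0"

```text
time_s: 8.93
tcp_pos: [0.6023, 0.0437, 0.164]
eef_rot: [-180.0, -0.1, -6.3]
contact_force: [0.6, 0.7, -3.0]
gripper_width: 0.0219
gripper_force: 40.0
```

```bash
python3 - <<'E'
from h import *
plan([.5445,.3205,.15],-27.9,20,step=.05)
t=r.capture("top")[:,:,::-1]; t=cv2.resize(t[160:245,180:340],None,fx=5,fy=5,interpolation=cv2.INTER_CUBIC)
t=np.uint8(255*(t/255.)**2.5)
cv2.imwrite('pics/t4.png',t)
E
```

```text
t 8.93 tcp [0.6023 0.0437 0.164 ] [-1.8e+02 -1.0e-01 -6.3e+00] j [ 23.  17. -14.   0. -59.  61.]
[-0.031, -0.095, 0.005, 0.0, 0.0, 0.15]
[-0.045, -0.089, 0.005, 0.0, -0.001, 0.15]
[-0.059, -0.081, 0.005, 0.0, 0.0, 0.061]
[-0.064, -0.077, 0.005, 0.0, 0.0, 0.0]
[-0.064, -0.077, 0.005, 0.0, 0.0, 0.0]
[-0.042, -0.05, 0.003, 0.0, 0.0, 0.0]
end [0.5445 0.3205 0.1501] [-180.     0.   -27.9]
```

View pics/t4.png

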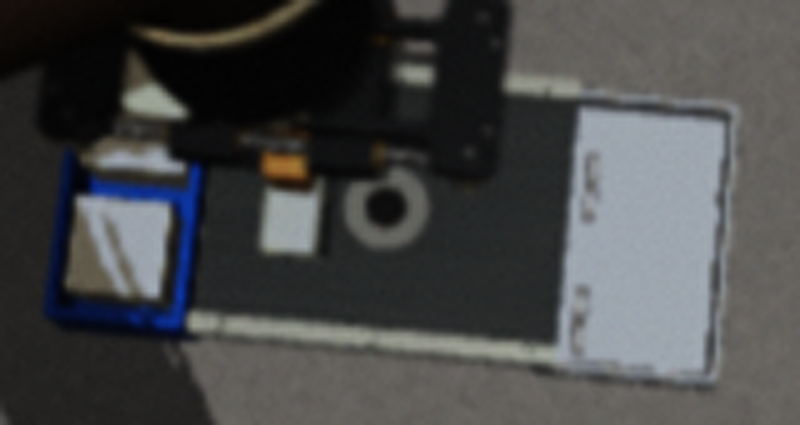

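The plate is clear and four slug shadows lie in the tray, at (595,165), (590,210), (580,295) and (580,345). Next I'll return the scraper to its old spot.

Request:
carry_out --pt "-0.031 -0.095 0.005 0 0 0.15" --pt "-0.045 -0.089 0.005 0 0 0.15" --pt "-0.059 -0.081 0.005 0 0 0.061" --pt "-0.064 -0.077 0.005 0 0 0" --pt "-0.064 -0.077 0.005 0 0 0"

```text
time_s: 9.6
tcp_pos: [0.5505, 0.2888, 0.1512]
eef_rot: [-180.0, -0.0, -27.9]
contact_force: [0.3, 0.3, -2.1]
gripper_width: 0.0218
gripper_force: 40.0
```

Request:
carry_out --pt "-0.042 -0.05 0.003 0 0 0" --pt "0 0 0 0 0 0" --pt "0 0 0.08 0 0 0" --pt "0 0 0.08 0 0 0" --pt "0 0 0 0 0 0"

```text
time_s: 10.22
tcp_pos: [0.5426, 0.3165, 0.0667]
eef_rot: [179.6, 0.1, -28.0]
contact_force: [0.3, -0.7, -0.9]
gripper_width: 0.0217
gripper_force: 40.0
```

Request:
carry_out --pt "0 0 0.03 0 0 0" --pt "0 0 0.02 0 0 0" --pt "0 0 0.008 0 0 0" --pt "0 0 0 0 0 0" --pt "0 0 0 0 0 0"

```text
time_s: 10.85
tcp_pos: [0.5447, 0.3191, 0.0412]
eef_rot: [-179.9, -0.0, -27.9]
contact_force: [-1.1, 0.0, -1.1]
gripper_width: 0.0217
gripper_force: 40.0
```

Request:
carry_out --pt "0 0 0.004 0 0 0" --pt "0 0 0.003 0 0 0" --pt "0 0 0.001 0 0 0" --pt "0 0 0 0 0 0" --pt "0 0 0 0 0 0"

```text
time_s: 11.48
tcp_pos: [0.5445, 0.3189, 0.0377]
eef_rot: [-180.0, -0.0, -27.9]
contact_force: [-3.0, 0.2, 7.1]
gripper_width: 0.022
gripper_force: 40.0
```

Request:
carry_out --pt "0 0 0 0 0 0" --pt "0 0 0 0 0 0" --pt "0 0 0 0 0 0" --pt "0 0 0 0 0 0" --pt "0 0 0 0 0 0" --hand 1

```text
time_s: 12.1
tcp_pos: [0.5444, 0.3188, 0.0365]
eef_rot: [180.0, -0.0, -27.9]
contact_force: [-0.3, 0.0, -0.5]
gripper_width: 0.0661
gripper_force: 0.0
```

Request:
carry_out --pt "0 0 -0.03 0 0 0" --pt "0 0 -0.1 0 0 0" --pt "0 0 -0.1 0 0 0" --pt "0 0 -0.1 0 0 0" --pt "0 0 0 0 0 0"

```text
time_s: 12.72
tcp_pos: [0.5464, 0.3204, 0.2081]
eef_rot: [-179.5, -0.2, -27.9]
contact_force: [-0.1, 0.3, -1.0]
gripper_width: 0.0877
gripper_force: 0.0
```

```bash
python3 - <<'E'
from h import *
cv2.imwrite('pics/w5.png',r.capture("wrist")[:,:,::-1])
plan([.52,0,.24],-60,20)
E
```

```text
t 12.78 tcp [0.5452 0.3196 0.2052] [-1.797e+02 -1.000e-01 -2.790e+01] j [ 48.  17.  -8.   0. -64.  14.]
[0.043, 0.1, -0.012, -0.002, 0.0, 0.15]
[0.059, 0.092, -0.012, -0.001, 0.0, 0.15]
[0.072, 0.082, -0.012, -0.002, 0.0, 0.15]
[0.084, 0.07, -0.012, -0.001, 0.0, 0.085]
[0.09, 0.062, -0.012, 0.0, -0.001, 0.0]
[0.079, 0.053, -0.01, 0.0, 0.0, 0.0]
end [0.5201 0.     0.2398] [180.   0. -60.]
```

View pics/w5.png

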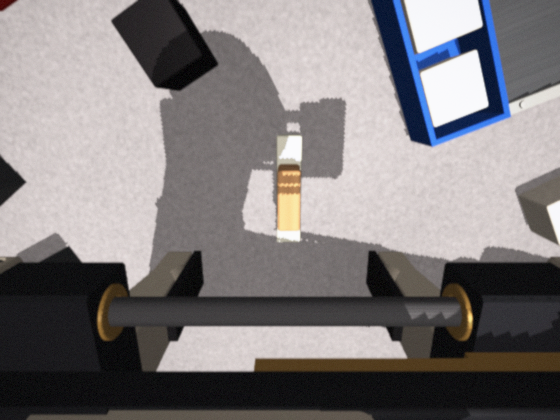

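The scraper stands upright at its old spot (289,190). On to the console with the fingers closing.

```bash
python3 - <<'E'
from h import *
plan([.42,-.335,.22],-11,20)
E
```

```text
t 12.78 tcp [0.5452 0.3196 0.2052] [-1.797e+02 -1.000e-01 -2.790e+01] j [ 48.  17.  -8.   0. -64.  14.]
[0.032, 0.105, -0.003, -0.003, -0.001, -0.15]
[0.016, 0.109, -0.003, -0.002, -0.002, -0.132]
[0.0, 0.11, -0.002, 0.0, 0.0, 0.0]
[0.0, 0.11, -0.002, 0.0, 0.0, 0.0]
[0.0, 0.11, -0.002, 0.0, 0.0, 0.0]
[0.0, 0.11, -0.003, 0.0, 0.0, 0.0]
[0.001, 0.11, -0.002, 0.0, 0.0, 0.0]
[0.0, 0.11, -0.003, 0.0, 0.0, 0.0]
[0.001, 0.11, -0.002, 0.0, 0.0, 0.0]
[0.0, 0.11, -0.003, 0.0, 0.0, 0.0]
[0.001, 0.11, -0.002, 0.0, 0.0, 0.0]
[0.0, 0.11, -0.003, 0.0, 0.0, 0.0]
[0.0, 0.013, 0.0, 0.0, 0.0, 0.0]
end [ 0.4199 -0.335   0.2199] [180.   0. -11.]
```

Request:
carry_out --pt "0.032 0.105 -0.003 -0.003 -0.001 -0.15" --pt "0.016 0.109 -0.003 -0.002 -0.002 -0.132" --pt "0 0.11 -0.002 0 0 0" --pt "0 0.11 -0.002 0 0 0" --pt "0 0.11 -0.002 0 0 0" --hand 0 --squeeze 20

```text
time_s: 13.4
tcp_pos: [0.4911, 0.047, 0.2082]
eef_rot: [179.7, 0.2, -11.0]
contact_force: [1.5, -1.2, -0.3]
gripper_width: 0.0433
gripper_force: 0.0
```

Request:
carry_out --pt "0 0.11 -0.003 0 0 0" --pt "0.001 0.11 -0.002 0 0 0" --pt "0 0.11 -0.003 0 0 0" --pt "0.001 0.11 -0.002 0 0 0" --pt "0 0.11 -0.003 0 0 0"

```text
time_s: 14.02
tcp_pos: [0.4396, -0.2228, 0.2161]
eef_rot: [179.7, 0.2, -11.0]
contact_force: [1.2, 1.0, -1.2]
gripper_width: 0.001
gripper_force: 0.0
```

Request:
carry_out --pt "0.001 0.11 -0.002 0 0 0" --pt "0 0.11 -0.003 0 0 0" --pt "0 0.013 0 0 0 0" --pt "0 0 0 0 0 0" --pt "0 0 0 0 0 0"

```text
time_s: 14.65
tcp_pos: [0.419, -0.3347, 0.2193]
eef_rot: [179.7, 0.2, -11.0]
contact_force: [0.3, 0.0, 0.5]
gripper_width: 0.0007
gripper_force: 0.0
```

```bash
python3 - <<'E'
from h import *
s=r.get_state();print(s['tcp_pos'],s['contact_force'],s['gripper_width'],s['joints'])
c=r.camera_info("wrist");im=r.capture("wrist")[:,:,::-1].copy()
x=np.array([.9816,-.1908]);u=w2px("wrist",[[.4817,-.3494,.105]],c)[0];print(u)
cv2.circle(im,(int(u[0]),int(u[1])),3,(0,0,255),1)
cv2.imwrite('pics/w6.png',im)
E
```

```text
[ 0.41904479 -0.33469241  0.21930805] [0.30173018 0.01428177 0.45292511] 0.0007155261331261096 [-17.44981429   8.17183716 -18.19574621   0.31637136 -63.82276563
  96.35296692]
[286.14133845 128.86985605]
```

View pics/w6.png

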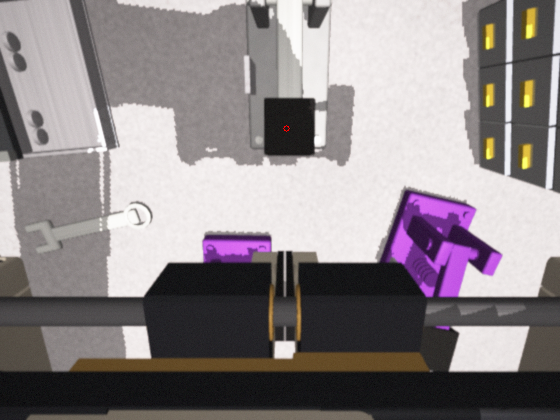

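The red mark lies on the black pad, centre (289,127), about 2 mm from the estimate. All four slugs are visible in the tray at upper left.

```bash
python3 - <<'E'
from h import *
c=r.camera_info("wrist");print(px2w("wrist",[(289.5,126.5)],.105,c))
plan([.479,-.351,.22],-11,20)
E
```

```text
[[ 0.48318362 -0.35219003  0.105     ]]
t 14.7 tcp [ 0.4192 -0.3346  0.2194] [179.7   0.2 -10.9] j [-17.   8. -18.   0. -64.  96.]
[0.11, 0.009, -0.001, 0.004, 0.003, 0.001]
[0.014, 0.001, 0.0, 0.0, 0.0, 0.0]
end [ 0.4792 -0.3512  0.2198] [180.   0. -11.]
```

Request:
carry_out --pt "0.11 0.009 0 0.004 0.003 0" --pt "0.014 0.001 0 0 0 0" --pt "0 0 0.08 0 0 0" --pt "0 0 0.08 0 0 0" --pt "0 0 0 0 0 0"

```text
time_s: 15.32
tcp_pos: [0.477, -0.3507, 0.1368]
eef_rot: [-180.0, 0.4, -11.0]
contact_force: [-0.7, -0.7, 1.1]
gripper_width: 0.0006
gripper_force: 0.0
```

Request:
carry_out --pt "0 0 0.02 0 0 0" --pt "0 0 0.01 0 0 0" --pt "0 0 0.01 0 0 0" --pt "0 0 0 0 0 0"

```text
time_s: 15.82
tcp_pos: [0.4788, -0.3525, 0.1194]
eef_rot: [180.0, 0.0, -11.0]
contact_force: [-0.8, 0.6, 0.3]
gripper_width: 0.0002
gripper_force: 0.0
```

Target z is about 0.091, so 28 mm more, going slowly.

Request:
carry_out --pt "0 0 0.01 0 0 0" --pt "0 0 0.01 0 0 0" --pt "0 0 0.01 0 0 0" --pt "0 0 0.008 0 0 0" --pt "0 0 0 0 0 0"

```text
time_s: 16.45
tcp_pos: [0.4781, -0.3525, 0.1]
eef_rot: [180.0, 0.1, -11.0]
contact_force: [-4.0, 1.5, 6.4]
gripper_width: 0.0003
gripper_force: 2.7
```

Request:
carry_out --pt "0 0 0.008 0 0 0" --pt "0 0 0.006 0 0 0" --pt "0 0 0.004 0 0 0" --pt "0 0 0 0 0 0" --pt "0 0 0 0 0 0"

```text
time_s: 17.08
tcp_pos: [0.4778, -0.3525, 0.0914]
eef_rot: [180.0, 0.1, -11.0]
contact_force: [-4.6, 1.0, 7.5]
gripper_width: 0.0003
gripper_force: 3.5
```

```bash
python3 - <<'E'
from h import *
s=r.get_state();print(s['tcp_pos'],s['contact_force'],s['qd'])
c=r.camera_info("scene")
cv2.imwrite('pics/s7.png',cv2.resize(r.capture("scene")[220:320,140:270,::-1],None,fx=6,fy=6,interpolation=cv2.INTER_CUBIC)[:600,:780])
s=r.get_state();print(s['tcp_pos'],s['contact_force'])
E
```

```text
[ 0.47779517 -0.3524876   0.09135929] [-4.5925597   1.03834941  7.47399063] [-0.02794434 -0.06521056 -0.04388376 -0.02652384  0.00441755 -0.10069019]
[ 0.47779124 -0.352521    0.0913887 ] [-5.3546994   0.51027683  7.29678236]
```

View pics/s7.png

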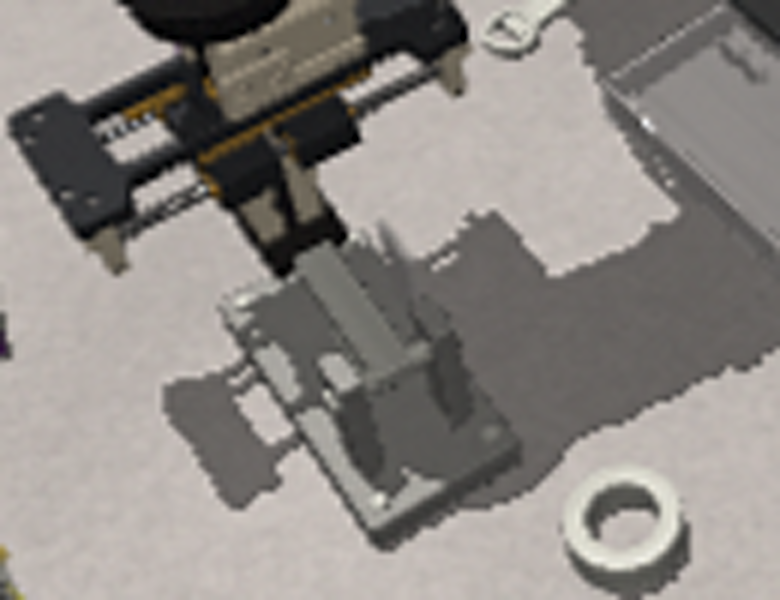

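The fingers are pressing on the pad and the arm looks level. Force is 7.4 N and the tips are at 83.4 mm, which matches the middle position. I'll hold briefly, then hand in.

Request:
carry_out --pt "0 0 0 0 0 0" --pt "0 0 0 0 0 0" --pt "0 0 0 0 0 0" --pt "0 0 0 0 0 0" --pt "0 0 0 0 0 0"

```text
time_s: 17.75
tcp_pos: [0.4778, -0.3525, 0.0914]
eef_rot: [180.0, 0.1, -11.0]
contact_force: [-4.9, 1.0, 6.7]
gripper_width: 0.0002
gripper_force: 3.5
```

```bash
python3 -c "
from plant import r
print(r.get_state()['tcp_pos'],r.close_job())"
```

```text
the job is handed in; nothing more can be done
[ 0.47779414 -0.35249504  0.09140373] None
```

I handed the job in at about 18 s with all four slugs in the catch tray, the scraper upright and released on the bench, and the enabling handle held at its middle (about 7 N, pad 83.4 mm above the bench); no verdict came back.

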